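# Unlock, turn and re-lock the indexing head

### The arm

A 6-joint arm with a two-finger parallel gripper is mounted at the origin on a cart in front of the work surface, level with it; the furniture and walls round the work are solid. World frame = base frame: x ahead of the robot, y to its left, z up, the work surface at z = 0. Lengths are in mm, angles in rad, forces in N, time in s.
With the tool pointing down it reaches from about 375 to 975 mm from the base axis. Payload 3.8 kg.
Tool frame: the origin (TCP) lies at the very end of the fingers, on their centre line; the grasp point (between the pads) lies 19 mm behind it; z points along the fingers, y is the direction in which the jaws open and shut (so a half turn about z gives the same grasp; the last joint's range is limited). The gripper opens to 88 mm and grips with 3 to 60 N. Pads are 18 mm wide; open, the fingers measure 123 mm over their backs; the gripper's body (75 mm by 187 mm) begins 45 mm behind the grasp point.
Start: joints at [-1.27, 0.264, 1.604, -0, 1.274, -0.037], TCP at [223.698, -636.85, 238.706] pointing down, gripper open.
Joint ranges: [-2.63, 2.63], [-0.94, 2.18], [0.31, 2.57], [-1.31, 4.45], [0, 2.66], [-2.55, 2.55]. Speed limits (rad/s): [2.57, 2.57, 3.14, 3.14, 3.14, 3.14].

### API

Orientations are given as a unit quaternion [x, y, z, w].
In Python, from workcell import env gives the robot as it stands.
- The arm moves only by the tool carry_out, never from a script. Its argument "targets" is a list that holds one entry, the list of rows, each a list of 7 numbers: the turn, a rotation vector about the tool's x, y, z in degrees, then the shift along the tool's x, y, z in m, then the opening, from -1 (shut) to 1 (fully open). A call has 1 to 8 rows; each row is the pose to reach, as a shift and turn from the pose commanded when the call began, along the tool's axes at that moment; what a row does not reach only later rows make up. A row lasts 1/10 s, in which the tool goes at most 50 mm and 8.59 degrees, less where a joint would pass 70% of its speed; a pose out of reach is approached as far as the arm can. A call with a gripper value outside its range is refused whole. The fingers move at their own pace and stop on an object; "force" is the grip in N (left out, the last holds). Time passes only in rows, so rows that repeat a pose let the fingers close. It gives the time, the measured TCP pose, the force and the opening at its end, in the units of the state.
- env.sense(): the state, without advancing time (a new reading comes with each control period).
- env.read_camera(name): name is "side" or "top" or "wrist"; returns a dict with "img" (420x560x3 uint8, blue, green, red), "K" (3x3 intrinsics, pixels), "xyz" and "rotation" of the camera in the world. Camera axes: x right, y up, looking along -z (the intrinsics and any distortion apply to the point x, -y, -z); pixel columns grow to the right and rows downward; lengths in mm; the calibration is good to about 2 mm. A picture is of the moment at which its call begins. There is no depth.
- env.job_done(): hands the job in, once; it reports no verdict.
Trained networks look in a picture, given as the dict that the camera call returned (one of the last four; its "shot" number tells which), for a name from the list of things; names that differ only in an ending like _2 or _b are one class to them, and where a whole thing is asked for, a point or a joint stands for the part that bears it (a point fixed in the world has none). Each returns a list of dicts, best first, with "score" (0 to 1); they miss things now and then, are a little off and sometimes report something else, mostly with a low value. They report only what shows in the picture. A call takes as long as a camera call.
- env.regions_of(picture, label): "region" (420x560 bool, what is visible of it) and "rect" ([left, top, right, bottom] in pixels, round what is visible of it).
- env.pinpoint(picture, label): "point" ([column, row] in pixels: a listed point, or the origin of a listed thing).
The state is a dict: "time_s": time; "qpos": joint angles; "joint_vel": joint speeds; "joint_efforts": joint torques, N m; "eef_pos": TCP position; "eef_rot": TCP orientation; "force": force on the tool from outside, world axes, zero at the start; "torque": the same for the moment, N m; "opening": opening from 0.0 (shut) to 1.0 (fully open).
Only numpy, scipy, OpenCV 4.12 (cv2) and the standard library are available. Lean on these libraries where they do the work, as an engineer would, in place of code of your own. Each camera call takes 0.05 s, during which the arm holds its last target.

### The job

The indexing head on the bench was left unlocked, part-way between its two slots. Clear the glass jar out of the way of its lock knob by standing it upright on the square cork mat, then pull the lock knob straight out until it clicks and stays out, turn the dial by its bar until either slot in its rim faces the lock pin, and push the knob back fully home so that the pin locks the dial. Leave the oil bottle, the grease tub and the pedal standing where they are, and do not knock the jar over.

Things in the scene. Friction and masses are not known exactly. Their poses are not given: they have to be found in the camera images.
- index_head: Fixed grey cast indexing head. Origin on the bench under the dial's upright axis, z up. Base plate 14 mm thick, x -100..+72, y -60..+60 mm, carries the dial at the origin and, towards -x, a housing block (x -98..-56, y -22..+22 mm, top at 66 mm) from which the lock knob sticks out level along -x. Highest part: the bar's top, 99 mm.
- lock_knob (a joint): Travel of the push-pull lock knob in m along the head's -x: 0 = fully home (pin 9 mm into a dial slot), about 0.0085 = pin resting on the round rim (as found), 0.025 = out at its detent (also its end stop). It snaps over centre at 0.0145: short of that it is sprung inward by 5 to 7 N, past it it snaps out and is held there by about 7 N, until it is pushed back past the same point (about 8 N).
- knob_grip (a point): Centre of the black round knob head, 40 mm diameter, 24 mm long, its axis level along this frame's x (as the head's), 44 mm above the bench. Moves with the knob: it lies 120 mm + knob travel from the dial's axis. Pull along -x. When fully home a 10 mm gap with a thinner neck lies between it and the housing.
- dial (a joint): Angle of the steel dial in rad, anticlockwise from above, stops at -0.7 and 3.84. Its slots face the lock pin at 0 and at 3.14 (pi); it starts in between. Turns with light friction (0.06 N m) and stays. Slots are 14 mm wide with bevelled mouths, the pin is 10 mm thick with a round end and enters within about 0.05 rad. A pin let onto the rim drops in as a slot comes round.
- bar_grip (a point): Centre of the aluminium bar on top of the dial, on its axis, 82 mm above the bench: bar 92 mm long (along this frame's x), 18 mm wide (y), 34 mm high (65 to 99 mm above the bench). Turns with the dial; a slot lies under each end of the bar (dial 100 mm diameter, 16 mm thick, top at 52 mm).
- jar_center (a point): Centre (half-way up) of the loose upright glass jar with a yellow cap: round, 45 mm diameter, 100 mm high, 0.08 to 0.15 kg. It stands a few mm in front of the lock knob and blocks its pull.
- mat_top (a point): Centre of the top face of the square cork mat, 110 x 110 x 4 mm, fixed on the bench; place varies.
- bottle_center (a point): Bystander: loose green oil bottle with a red spout, 42 mm diameter, 123 mm high, standing; point at 60 mm height on its axis.
- tub_center (a point): Bystander: loose blue grease tub, 72 mm diameter, 62 mm high; point half-way up.
- pedal_center (a point): Bystander: loose black bicycle pedal lying flat, 84 x 118 x 22 mm; point half-way up.

How it is judged (in metres and radians):
On the way, in this order (a step that is already met when the one before it is completed fails the run):
1. the jar stands upright on the cork mat, out of the knob's way (horizontal distance between jar_center and mat_top below 0.035 m and height (world z) of jar_center between 0.048 and 0.06 m and angle between jar_center's own z axis and vertical below 0.12 rad), for 0.2 s.
2. the lock knob is out at its detent while the dial is still off its slots (value of joint lock_knob above 0.022 m and value of joint dial between 0.2 and 2.94 rad), for 0.3 s.
At the end, for the whole second after the job is handed in: The lock knob is fully home (within 3 mm), the dial stands with one slot on the pin (within 0.12 rad), still, and the jar stands upright on the cork mat, its centre within 35 mm of the mat's centre (all of step 1 and value of joint lock_knob below 0.003 m and (value of joint dial between -0.12 and 0.12 rad or value of joint dial between 3.02 and 3.26 rad) and velocity of joint dial between -0.05 and 0.05 rad/s); the robot touches nothing.
It fails at once if the jar is knocked over (angle between jar_center's own z axis and vertical above 0.5 rad).
It fails at once if a bystander (oil bottle, grease tub, pedal) is shifted by more than 30 mm (distance of any of bottle_center, tub_center, pedal_center from where it was at the start of the episode above 0.03 m).
It fails at once if the oil bottle or the grease tub is tipped over (angle between any of bottle_center, tub_center's own z axis and vertical above 0.5 rad).
It also fails if it takes over 72 s, if anything falls off the work surface, if the arm or the gripper's body presses on something with over 40 N, if the wrist force passes 120 N, or if a joint passes its speed limit or range.

## Working session

There is one attempt and no reset: what is moved stays moved. The work goes in short steps, Python scripts to look and compute and a tool call to move; the robot and the scene stay as the last step left them, time stands still between calls to the robot, and variables do not carry over. Pictures are saved under pics/ and viewed, and the job is handed in when it is done.

Besides the shell and the picture viewer there is one more tool, called after "Request:" as name([rows], argument=value, ...), one row to a line, values as JSON. carry_out: Moves the arm, as the interface text tells. Its arguments: {"type":"object","properties":{"targets":{"type":"array","items":{"type":"array","items":{"type":"array","items":{"type":"number"}}}},"force":{"type":"number"}},"required":["targets"]}

```bash
mkdir -p pics; ls; cat > h.py <<'E'
import numpy as np, cv2
from scipy.spatial.transform import Rotation as R
from workcell import env
def rot(c):
    r=np.array(c["rotation"],float)
    return R.from_quat(r).as_matrix() if r.size==4 else r.reshape(3,3)
def ray(c,p):
    K=np.array(c["K"]); d=np.linalg.inv(K)@[p[0],p[1],1]; d=np.array([d[0],-d[1],-d[2]])
    return np.array(c["xyz"],float), rot(c)@d
def atz(c,p,z):
    o,d=ray(c,p); return o+d*(z-o[2])/d[2]
def proj(c,X):
    v=rot(c).T@(np.array(X,float)-np.array(c["xyz"])); v=np.array([v[0],-v[1],-v[2]]); q=np.array(c["K"])@v; return q[:2]/q[2]
def tri(cs,ps):
    A=np.zeros((3,3));b=np.zeros(3)
    for c,p in zip(cs,ps):
        o,d=ray(c,p); d=d/np.linalg.norm(d); M=np.eye(3)-np.outer(d,d); A+=M;b+=M@o
    return np.linalg.solve(A,b)
E
python3 - <<'E'
from h import *
np.set_printoptions(precision=1,suppress=True)
s=env.sense(); print({k:np.round(v,3) for k,v in s.items()})
C={}
for n in ["side","top","wrist"]:
    c=env.read_camera(n); C[n]=c; cv2.imwrite(f"pics/{n}0.png",c["img"]); print(n,c.keys(),c["xyz"],c["rotation"])
for l,z in dict(knob_grip=44,bar_grip=82,jar_center=50,mat_top=4,bottle_center=60,tub_center=31,pedal_center=11,index_head=0).items():
    ps={}
    for n in C:
        r=env.pinpoint(C[n],l)
        for q in r[:2]: print(l,n,np.round(q["score"],2),np.array(q["point"]),atz(C[n],q["point"],z))
        if r and r[0]["score"]>.4: ps[n]=r[0]["point"]
    if len(ps)>1: print("   tri",tri([C[n] for n in ps],list(ps.values())))
E
```

```text
pics
{'time_s': np.float64(0.0), 'qpos': array([-1.3,  0.3,  1.6, -0. ,  1.3, -0. ]), 'joint_vel': array([ 0.,  0.,  0.,  0., -0., -0.]), 'joint_efforts': array([ -0. , -50.2, -35.7,   0.1,   0. ,  -0. ]), 'eef_pos': array([ 223.5, -636.2,  237.4]), 'eef_rot': array([ 1. ,  0.2, -0. , -0. ]), 'force': array([-0.4, -0.5,  0.5]), 'torque': array([-0. , -0.1,  0.1]), 'opening': np.float64(1.002)}
side dict_keys(['img', 'K', 'xyz', 'rotation', 'shot']) [231.2 842.2 669.1] [-0.1  0.5  0.9 -0.1]
top dict_keys(['img', 'K', 'xyz', 'rotation', 'shot']) [ 323.8   31.1 1431.5] [-0.1  0.   0.7 -0.7]
wrist dict_keys(['img', 'K', 'xyz', 'rotation', 'shot']) [ 286.  -615.   383.8] [-0.1  0.1 -0.6  0.8]
knob_grip side 0.53 [257.8 229.9] [564.6  69.7  44. ]
knob_grip top 0.49 [239.7 207.2] [554.3 139.5  44. ]
knob_grip top 0.36 [280.9 197.9] [580.6  18.   44. ]
   tri [541.4 134.2  96.1]
bar_grip side 0.92 [255.  198.8] [592.7  10.2  82. ]
bar_grip top 0.63 [282.2 195.9] [579.4  14.6  82. ]
   tri [584.1  16.2  86.4]
jar_center side 0.79 [253.7 260.9] [531.7 174.9  50. ]
jar_center top 0.7 [225.3 215
[... 201 characters left out ...]
.9   4. ]
   tri [ 475.8 -250.6    3.1]
bottle_center side 0.92 [333.5 194.6] [437.7 -93.   60. ]
bottle_center top 0.56 [319.5 245.8] [436.9 -90.6  60. ]
   tri [436.9 -90.4  61.7]
tub_center side 0.69 [284.1 325.6] [426.4 298.6  31. ]
tub_center top 0.68 [186.3 256.3] [412.7 296.8  31. ]
tub_center top 0.28 [169.2 187.7] [618.1 351.8  31. ]
   tri [419.3 298.4  31.8]
pedal_center side 0.41 [259.9 229.5] [578.1  26.   11. ]
pedal_center top 0.69 [169.  191.6] [610.3 356.7  11. ]
   tri [516.3 293.3 230. ]
index_head side 0.81 [259.2 229.8] [585.1  13.9   0. ]
index_head top 0.9 [278.1 196.7] [592.6  26.1   0. ]
index_head top 0.41 [168.4 189.4] [619.4 361.2   0. ]
   tri [585.9  24.8   8.6]
```

View pics/side0.png

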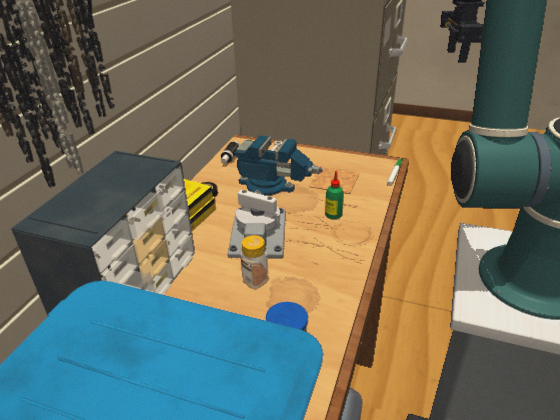

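View pics/top0.png

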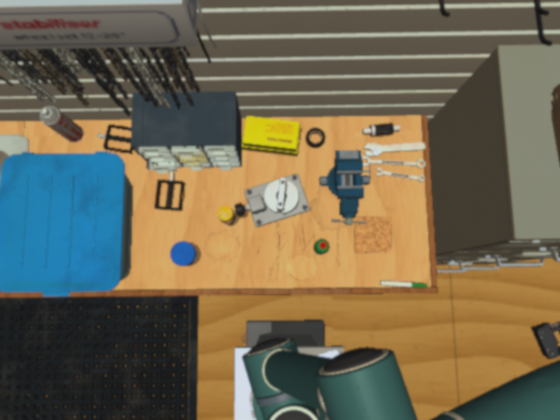

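```bash
cat > ov.py <<'E'
from h import *
import sys
def circ(c,img,P,r,z,col,s,x0,y0):
    pts=[proj(c,[P[0]+r*np.cos(a),P[1]+r*np.sin(a),z]) for a in np.linspace(0,2*np.pi,40)]
    cv2.polylines(img,[((np.array(pts)-[x0,y0]+.5)*s).astype(int)],True,col,1)
def poly(c,img,pts,col,s,x0,y0):
    pts=[proj(c,p) for p in pts]; cv2.polylines(img,[((np.array(pts)-[x0,y0]+.5)*s).astype(int)],True,col,1)
def crop(c,x0,y0,w,h,s): return cv2.resize(c["img"][y0:y0+h,x0:x0+w],None,fx=s,fy=s,interpolation=cv2.INTER_CUBIC)
def head(c,img,O,yaw,dial,tr,a):
    Rz=lambda t:np.array([[np.cos(t),-np.sin(t),0],[np.sin(t),np.cos(t),0],[0,0,1]])
    T=lambda pts,t:[Rz(t)@np.array(p)+[O[0],O[1],0] for p in pts]
    poly(c,img,T([(-100,-60,14),(72,-60,14),(72,60,14),(-100,60,14)],yaw),(0,0,255),*a)
    poly(c,img,T([(-98,-22,66),(-56,-22,66),(-56,22,66),(-98,22,66)],yaw),(0,255,0),*a)
    poly(c,img,T([(-46,-9,99),(46,-9,99),(46,9,99),(-46,9,99)],yaw+dial),(255,0,0),*a)
    k=120+tr
    poly(c,img,T([(-k-12,-20,44),(-k+12,-20,44),(-k+12,20,44),(-k-12,20,44)],yaw),(255,0,255),*a)
E
python3 - <<'E'
from ov import *
O=(580.5,15); k=np.array([554.3,139.5]); yaw=np.arctan2(-(k[1]-O[1]),-(k[0]-O[0])); print(yaw)
for n,x0,y0,w,h,s in [("top",200,160,200,100,4),("side",180,130,180,170,3.5)]:
    c=env.read_camera(n); im=crop(c,x0,y0,w,h,s); im0=im.copy()
    a=(s,x0,y0); head(c,im,O,yaw,1.5,8.5,a)
    circ(c,im,(529,180),22.5,100,(0,255,255),*a); circ(c,im,(529,180),22.5,0,(0,255,255),*a)
    circ(c,im,(437,-91),21,0,(0,255,255),*a)
    m=(475,-250); 
    cv2.imwrite(f"pics/{n}1.png",im); cv2.imwrite(f"pics/{n}1r.png",im0)
E
```

```text
-1.3633810621860154
```

View pics/top1.png

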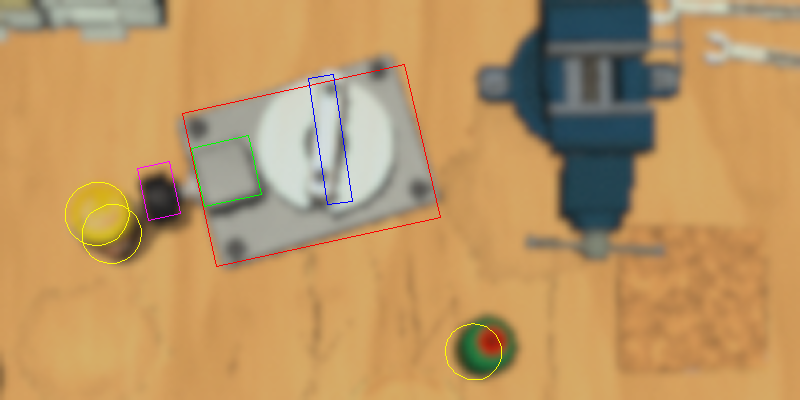

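View pics/side1.png

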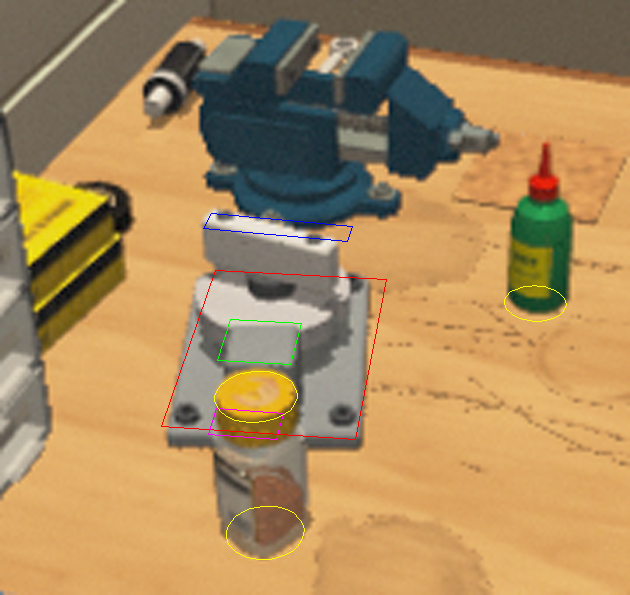

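View pics/top1r.png

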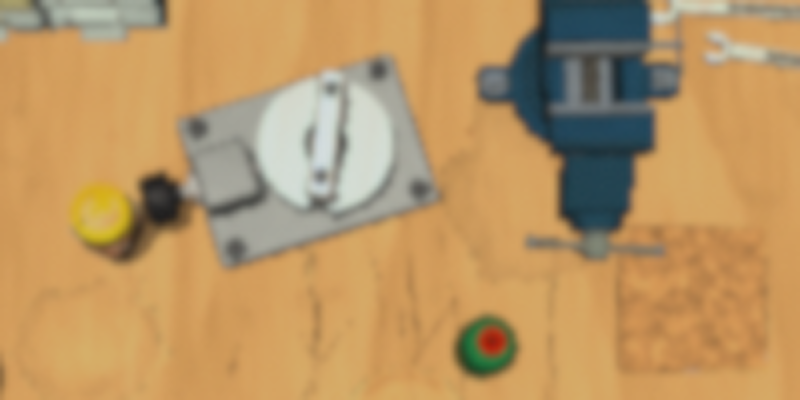

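```bash
python3 - <<'E'
from ov import *
from scipy.optimize import least_squares
np.set_printoptions(precision=1,suppress=True)
ct=env.read_camera("top"); cs=env.read_camera("side")
pt=np.array([(180,120),(388,57),(440,200),(226,268)])/4.+[200,160]-.4
loc=np.array([(-100,-60,14),(72,-60,14),(72,60,14),(-100,60,14)])
# plate corner assign: left corners are -x end; upper row = world +x
def W(p,l): 
    c,s=np.cos(p[2]),np.sin(p[2]); return np.array([p[0]+c*l[0]-s*l[1],p[1]+s*l[0]+c*l[1],l[2]])
for order in [(0,1,2,3),(3,2,1,0)]:
    f=lambda p:np.concatenate([proj(ct,W(p,loc[i]))-q for i,q in zip(order,pt)])
    r=least_squares(f,[580,15,-1.36]); print(order,r.x,np.round(r.fun,1),r.cost)
# mat & jar cap
for q in [(616,225),(767,225),(767,373),(616,373)]: print('mat',atz(ct,np.array(q)/4.+[200,160]-.4,4))
print('cap top',atz(ct,np.array((101,213))/4.+[200,160]-.4,100))
print('cap side',atz(cs,np.array((256,395))/3.5+[180,130]-.4,100))
print('jar bottom side', atz(cs,np.array((262,535))/3.5+[180,130]-.4,0))
print('mat side',[atz(cs,np.array(q)/3.5+[180,130]-.4,4)[:2] for q in [(626,152),(597,221),(455,198)]])
for l in ["jar_center","lock_knob","bar_grip","mat_top"]:
  for c in (ct,cs):
    for r in env.regions_of(c,l)[:1]: print(l,r["score"],r["rect"])
E
```

```text
(0, 1, 2, 3) [585.7  17.1  -1.3] [  9.7  36.4  13.1  36.8 -11.  -36.6 -12.2 -38.5] 3019.8355962224077
(3, 2, 1, 0) [584.8  16.9  -1.3] [-1.   0.1  1.1 -1.2  0.6  0.3 -0.7  0.7] 2.5100279023629666
mat [ 530.5 -200.2    4. ]
mat [ 529.2 -313.3    4. ]
mat [ 418.3 -308.     4. ]
mat [ 419.5 -196.2    4. ]
cap top [529.4 177.  100. ]
cap side [529.3 179.1 100. ]
jar bottom side [529.7 182.7   0. ]
mat side [array([ 418.6, -305.5]), array([ 418.3, -200.3]), array([ 526.3, -200.1])]
jar_center 0.66 [212.4, 205.5, 236.5, 224.6]
jar_center 0.7 [238.3, 237.1, 267.2, 287.4]
bar_grip 0.81 [265.1, 179.0, 299.6, 212.0]
bar_grip 0.96 [233.1, 187.8, 282.4, 229.6]
mat_top 0.9 [351.9, 216.8, 389.9, 252.5]
mat_top 0.95 [311.0, 169.1, 358.6, 192.8]
```

```bash
cat >> h.py <<'E'
def plan(P,jaw,P0=None,q0=None,tilt=None):
    """target TCP P, tool down, jaw axis (tool y) along world angle jaw (rad); rows in tool axes of current pose"""
    s=env.sense(); P0=np.array(s["eef_pos"]) if P0 is None else np.array(P0); R0=R.from_quat(s["eef_rot"] if q0 is None else q0)
    y=np.array([np.cos(jaw),np.sin(jaw),0]); z=np.array([0,0,-1.]); x=np.cross(y,z)
    best=None
    for sg in (1,-1):
        Rt=R.from_matrix(np.c_[sg*x,sg*y,z]); rv=(R0.inv()*Rt).as_rotvec(degrees=True)
        if best is None or np.linalg.norm(rv)<np.linalg.norm(best): best=rv
    d=R0.inv().apply(np.array(P)-P0)/1000
    print("row",np.round(best,2),np.round(d,4),"dist",np.round(np.linalg.norm(d)*1000), "now",np.round(P0,1))
E
python3 - <<'E'
from ov import *
np.set_printoptions(precision=3,suppress=True)
ct=env.read_camera("top"); cs=env.read_camera("side")
s=env.sense(); M=R.from_quat(s["eef_rot"]).as_matrix(); print(M)
for p in [(110,300),(165,275),(190,260),(193,262)]: print('cab floor',atz(cs,p,0))
for z in (150,200,250,300): print(z,atz(ct,(238,150),z)[:2],atz(ct,(140,150),z)[:2],atz(cs,(178,155),z)[:2])
for z in (60,80,100,120): print('vise handle',z,atz(ct,(332,221),z)[:2],atz(ct,(366,222),z)[:2],'screw end side',atz(cs,(320,170),z)[:2], atz(ct,(349,222),z)[:2])
cv2.imwrite("pics/sidecab.png",crop(cs,20,140,220,180,3.5))
E
```

```text
[[ 0.943  0.331 -0.   ]
 [ 0.331 -0.943  0.   ]
 [-0.    -0.    -1.   ]]
cab floor [779.809 316.775   0.   ]
cab floor [714.275 219.417   0.   ]
cab floor [687.489 160.528   0.   ]
cab floor [678.224 164.435   0.   ]
150 [697.205 136.007] [700.889 408.313] [789.157 -12.299]
200 [682.634 131.915] [686.175 393.596] [735.418  70.003]
250 [668.064 127.822] [671.461 378.88 ] [681.679 152.305]
300 [653.494 123.73 ] [656.747 364.163] [627.94  234.607]
vise handle 60 [ 508.139 -128.385] [ 504.12  -226.115] screw end side [ 498.331 -195.199] [ 504.674 -177.232]
vise handle 80 [ 505.45  -126.059] [ 501.49  -222.364] screw end side [ 489.56  -161.137] [ 502.036 -174.194]
vise handle 100 [ 502.761 -123.733] [ 498.86  -218.613] screw end side [ 480.789 -127.075] [ 499.398 -171.156]
vise handle 120 [ 500.073 -121.407] [ 496.23  -214.862] screw end side [472.018 -93.013] [ 496.76  -168.118]
```

View pics/sidecab.png

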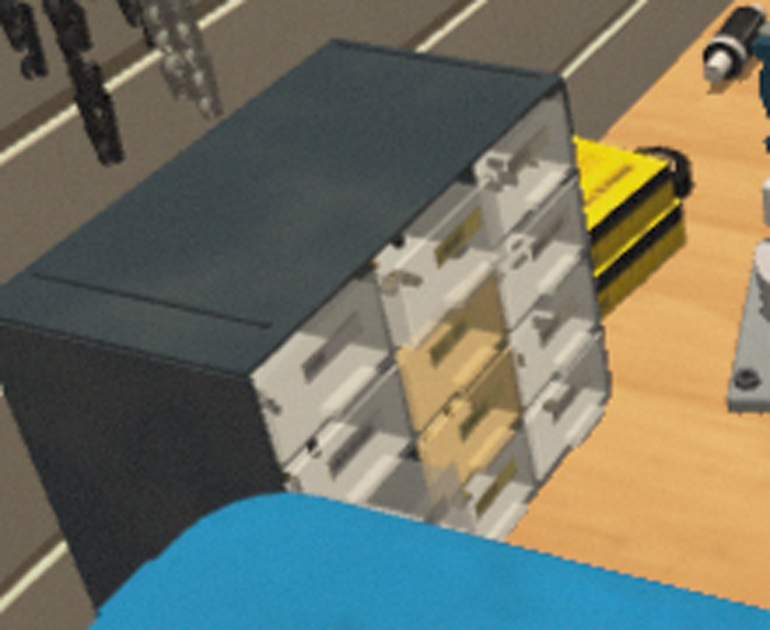

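View pics/wrist0.png

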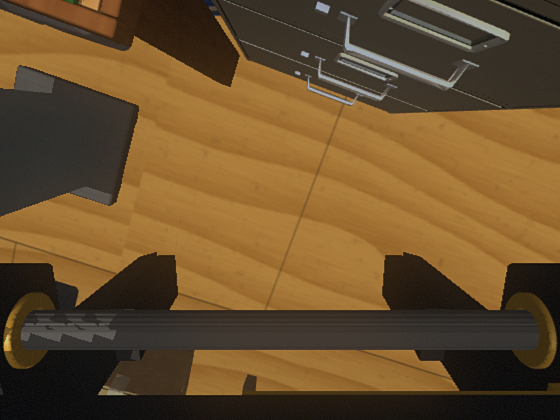

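```bash
python3 - <<'E'
from h import *
plan((300,-300,300),np.radians(-45))
E
```

```text
row [ -0.     0.   -25.65] [ 0.1836 -0.2925 -0.0613] dist 351.0 now [ 223.7 -636.9  238.7]
```

Request:
carry_out([
  [[0,0,-25.6,0.184,-0.292,-0.061,1],[0,0,-25.6,0.184,-0.292,-0.061,1],[0,0,-25.6,0.184,-0.292,-0.061,1],[0,0,-25.6,0.184,-0.292,-0.061,1],[0,0,-25.6,0.184,-0.292,-0.061,1],[0,0,-25.6,0.184,-0.292,-0.061,1],[0,0,-25.6,0.184,-0.292,-0.061,1],[0,0,-25.6,0.184,-0.292,-0.061,1]],
])

```text
time_s: 2.85
eef_pos: [301.8, -296.6, 301.5]
eef_rot: [0.923, 0.385, 0.001, 0.001]
force: [-0.0, -0.5, -0.6]
opening: 1.002
```

```bash
python3 - <<'E'
from h import *
s=env.sense(); print(s["time_s"],s["eef_pos"],s["qpos"],s["force"])
plan((465,-20,270),np.radians(0))
E
```

```text
2.85 [ 301.78322757 -296.56032321  301.49664621] [-8.37020232e-01 -2.67263614e-01  2.02005364e+00  1.85200371e-03
  1.38598575e+00 -5.61119441e-02] [-0.01187891 -0.49173315 -0.62506486]
row [ 2.000e-01 -3.000e-02 -4.476e+01] [ 0.3112 -0.0789  0.0318] dist 323.0 now [ 301.8 -296.6  301.5]
```

Request:
carry_out([
  [[0,0,-45,0.311,-0.079,0.032,1],[0,0,-45,0.311,-0.079,0.032,1],[0,0,-45,0.311,-0.079,0.032,1],[0,0,-45,0.311,-0.079,0.032,1],[0,0,-45,0.311,-0.079,0.032,1],[0,0,-45,0.311,-0.079,0.032,1],[0,0,-45,0.311,-0.079,0.032,1],[0,0,-45,0.311,-0.079,0.032,1]],
])

```text
time_s: 3.65
eef_pos: [466.0, -23.0, 266.9]
eef_rot: [0.706, 0.708, -0.0, -0.0]
force: [0.1, -0.8, -0.7]
opening: 1.002
```

```bash
python3 - <<'E'
from h import *
np.set_printoptions(precision=1,suppress=True)
c=env.read_camera("wrist"); cv2.imwrite("pics/w1.png",c["img"]); print(c["xyz"])
for l,z in dict(knob_grip=44,bar_grip=82,jar_center=50,index_head=0).items():
    for q in env.pinpoint(c,l)[:2]: print(l,np.round(q["score"],2),np.array(q["point"]),atz(c,q["point"],z))
s=env.sense(); print(s["time_s"],s["eef_pos"],s["qpos"])
E
```

```text
[466.8  42.  413.3]
knob_grip 0.76 [371.8   2.4] [548.6 141.6  44. ]
bar_grip 0.73 [416.5 147.1] [587.3  16.7  82. ]
index_head 0.73 [390.5 144.2] [588.3  13.5   0. ]
index_head 0.54 [372.5   3.7] [559.2 152.3   0. ]
3.9 [464.5 -26.1 267.8] [-0.1 -0.2  2.  -0.   1.3 -0.1]
```

View pics/w1.png

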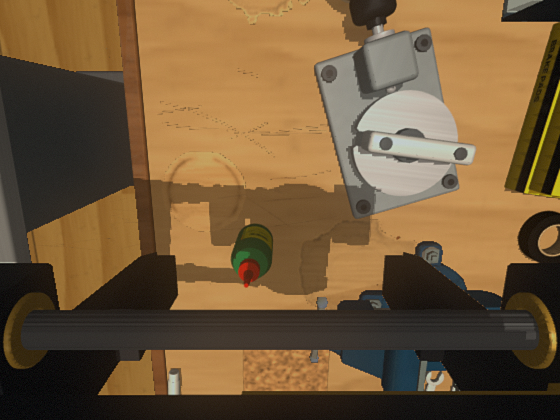

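```bash
cat > fit.py <<'E'
from ov import *
from scipy.optimize import least_squares
def W(p,l):
    c,s=np.cos(p[2]),np.sin(p[2]); return np.array([p[0]+c*l[0]-s*l[1],p[1]+s*l[0]+c*l[1],l[2]])
loc=np.array([(-100,-60,14),(72,-60,14),(72,60,14),(-100,60,14)])
E
python3 - <<'E'
from fit import *
np.set_printoptions(precision=3,suppress=True)
c=env.read_camera("wrist")
px=np.array([(314.5,66),(431,27),(462,188),(354,219)])
for order in [(0,3,2,1),(3,0,1,2)]:
    f=lambda p:np.concatenate([proj(c,W(p,loc[i]))-q for i,q in zip(order,px)])
    r=least_squares(f,[584,17,-1.3]); print(order,r.x,np.round(r.fun,1),r.cost)
print(env.sense()["eef_pos"])
ct=env.read_camera("top")
pt=np.array([(180,120),(388,57),(440,200),(226,268)])/4.+[200,160]-.4
f=lambda p:np.concatenate([proj(ct,W(p,loc[i]))-q for i,q in zip((3,2,1,0),pt)])
print(least_squares(f,[584,17,-1.3]).x)
# bar
e1=atz(c,(362,143),99); e2=atz(c,(474,155),99); print(e1,e2,np.arctan2(*(e2-e1)[1::-1]))
cv2.imwrite("pics/w1c.png",crop(c,300,0,190,230,3))
E
```

```text
(0, 3, 2, 1) [586.673  12.096  -1.273] [-0.9 -1.7 -0.2 -1.3 -0.4  1.8  1.6  1.9] 7.214497228594264
(3, 0, 1, 2) [582.937   6.442  -1.44 ] [ 130.   -27.2 -106.7   29.1 -122.1   31.5   93.5  -13.2] 27351.470432597274
[464.508 -26.104 267.908]
[584.772  16.941  -1.272]
[534.454  17.543  99.   ] [629.583   7.331  99.   ] -0.10694184643852202
```

View pics/w1c.png

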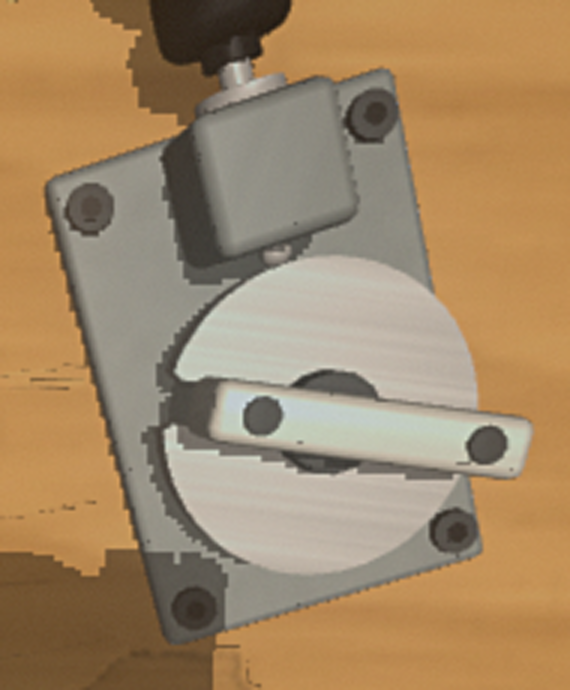

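```bash
python3 - <<'E'
from fit import *
np.set_printoptions(precision=3,suppress=True)
c=env.read_camera("wrist")
px=np.array([(315.3,62),(429.3,23.5),(460.7,184),(357.3,214)])-.2
f=lambda p:np.concatenate([proj(c,W(p,loc[i]))-q for i,q in zip((0,3,2,1),px)])
r=least_squares(f,[584,17,-1.3]); print(r.x,np.round(r.fun,1))
plan((529.5,179.5,190),np.radians(17))
E
```

```text
[586.697  16.521  -1.266] [-2.  -1.3  1.2 -2.5  1.8  1.6 -0.9  3.6]
row [  0.03   0.02 -17.16] [0.206 0.064 0.078] dist 229.0 now [464.6 -25.9 268. ]
```

Request:
carry_out([
  [[0,0,-17,0.206,0.064,0.078,1],[0,0,-17,0.206,0.064,0.078,1],[0,0,-17,0.206,0.064,0.078,1],[0,0,-17,0.206,0.064,0.078,1],[0,0,-17,0.206,0.064,0.078,1],[0,0,-17,0.206,0.064,0.078,1],[0,0,-17,0.206,0.064,0.078,1]],
])

```text
time_s: 4.75
eef_pos: [528.8, 180.8, 189.4]
eef_rot: [0.595, 0.804, -0.001, -0.0]
force: [0.6, -0.1, -0.5]
opening: 0.999
```

```bash
python3 - <<'E'
from ov import *
np.set_printoptions(precision=1,suppress=True)
c=env.read_camera("side"); w=env.read_camera("wrist"); t=env.read_camera("top")
cv2.imwrite("pics/s2.png",np.hstack([crop(c,180,100,140,200,3),cv2.resize(w["img"],None,fx=.65,fy=.65)[:]]) if 0 else crop(c,180,100,180,200,3)); cv2.imwrite("pics/w2.png",w["img"])
for cc,n in ((c,'s'),(w,'w'),(t,'t')):
  for q in env.pinpoint(cc,"jar_center")[:1]: print(n,q["score"],atz(cc,q["point"],50))
s=env.sense(); print(s["time_s"],s["eef_pos"],s["qpos"],s["force"])
plan((529.5,180,46),np.radians(17))
E
```

```text
s 0.9 [533.3 171.9  50. ]
5.05 [529.2 180.1 190.5] [ 0.3  0.1  1.9 -0.   1.2 -0. ] [-0.8 -0.8 -1.1]
row [ 0.1  0.  -0.1] [-0.   0.   0.1] dist 145.0 now [529.2 180.1 190.5]
```

View pics/s2.png

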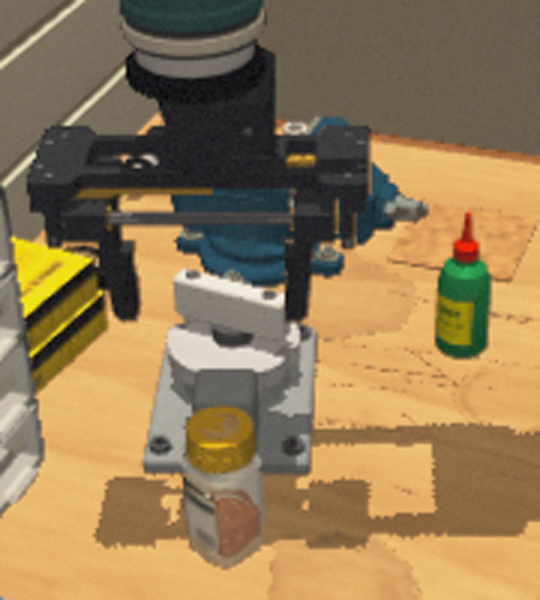

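View pics/w2.png

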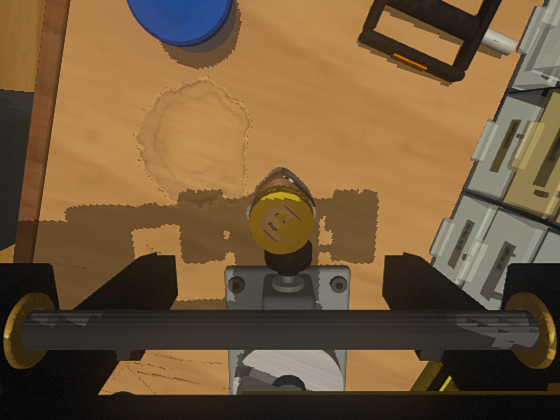

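```bash
python3 - <<'E'
from ov import *
w=env.read_camera("wrist"); print(atz(w,(281.5,223),100), proj(w,(529.5,179,100)))
plan((529.5,179,46),np.radians(17))
E
```

```text
[532.28689425 177.45030917 100.        ] [278.16671956 219.6852203 ]
row [ 0.06  0.   -0.13] [-0.0013 -0.0003  0.1444] dist 144.0 now [529.2 180.3 190.4]
```

Request:
carry_out([
  [[0,0,0,-0.001,0.001,0.05,1],[0,0,0,-0.001,0.001,0.09,1],[0,0,0,-0.001,0.001,0.12,1],[0,0,0,-0.001,0.001,0.144,1],[0,0,0,-0.001,0.001,0.144,1],[0,0,0,-0.001,0.001,0.144,1]],
], force=15)

```text
time_s: 5.7
eef_pos: [530.3, 180.3, 46.0]
eef_rot: [0.595, 0.803, -0.0, -0.0]
force: [1.1, 0.9, 0.3]
opening: 0.999
```

Request:
carry_out([
  [[0,0,0,0,0,0,-1],[0,0,0,0,0,0,-1],[0,0,0,0,0,0,-1],[0,0,0,0,0,0,-1],[0,0,0,0,0,0,-1],[0,0,0,0,0,0,-1],[0,0,0,0,0,0,-1]],
], force=15)

```text
time_s: 6.4
eef_pos: [530.4, 180.6, 46.2]
eef_rot: [0.595, 0.804, 0.0, 0.0]
force: [-1.1, 0.1, 3.8]
opening: 0.577
```

Request:
carry_out([
  [[0,0,0,0,0,0,-1],[0,0,0,0,0,0,-1],[0,0,0,0,0,0,-1],[0,0,0,0,0,0,-1]],
])

```text
time_s: 6.8
eef_pos: [530.4, 180.6, 46.2]
eef_rot: [0.595, 0.804, 0.0, 0.0]
force: [-2.5, -0.7, 6.1]
opening: 0.576
```

```bash
python3 - <<'E'
from ov import *
c=env.read_camera("side"); w=env.read_camera("wrist")
cv2.imwrite("pics/s3.png",crop(c,180,130,180,180,3.3)); cv2.imwrite("pics/w3.png",w["img"]); print(env.sense()["force"])
E
```

```text
[-1.66500121 -0.71703317  5.30691235]
```

View pics/s3.png

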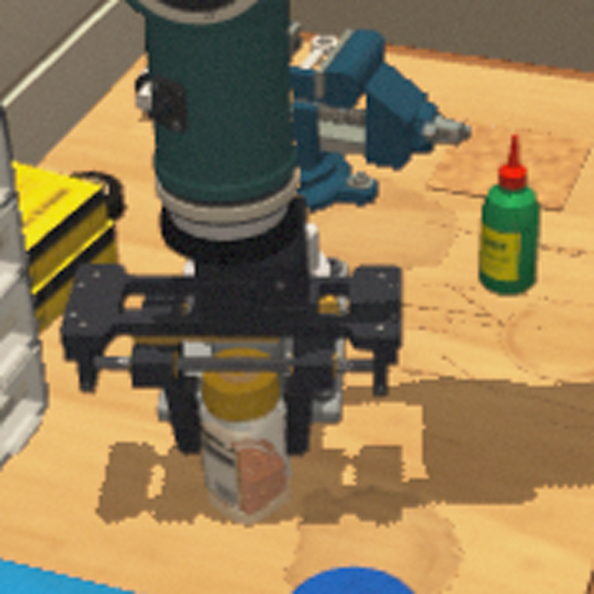

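View pics/w3.png

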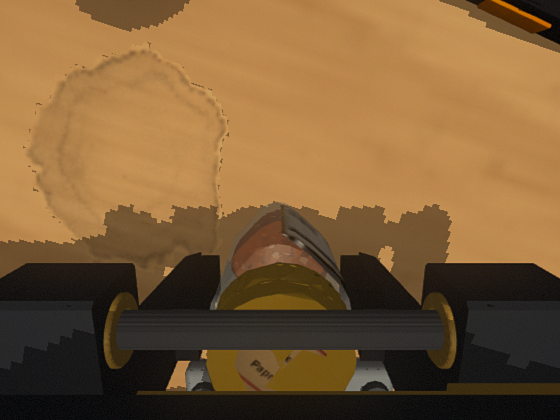

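Request:
carry_out([
  [[0,0,0,0,0,-0.01,-1],[0,0,0,0,0,-0.03,-1],[0,0,0,0,0,-0.06,-1],[0,0,0,0,0,-0.1,-1],[0,0,0,0,0,-0.14,-1],[0,0,0,0,0,-0.18,-1],[0,0,0,0,0,-0.2,-1],[0,0,0,0,0,-0.2,-1]],
], force=22)

```text
time_s: 7.7
eef_pos: [532.5, 181.3, 250.3]
eef_rot: [0.595, 0.804, 0.003, 0.002]
force: [0.1, -0.2, -2.0]
opening: 0.578
```

```bash
python3 - <<'E'
from ov import *
c=env.read_camera("side")
cv2.imwrite("pics/s4.png",crop(c,180,80,180,180,3.3)); print(env.sense())
plan((462,-258,250),np.radians(-45))
plan((462,-258,250),np.radians(-80))
E
```

```text
{'time_s': 7.75, 'qpos': array([ 2.83803082e-01,  4.10140093e-02,  1.84285616e+00,  1.30836929e-05,
        1.25397715e+00, -1.21875410e-02]), 'joint_vel': array([ 2.23049413e-04,  3.46024090e-02,  6.01263510e-02, -6.85687259e-04,
       -6.00321651e-03,  9.53345963e-05]), 'joint_efforts': array([ 1.33392296e-02, -4.02667487e+01, -3.78638077e+01,  7.53586600e-02,
        4.67699685e-02,  9.61297555e-04]), 'eef_pos': array([531.11896101, 180.85684291, 247.38503931]), 'eef_rot': array([0.59511085, 0.80364144, 0.00149503, 0.00112775]), 'force': array([-0.76850875, -0.68892172, -1.62052083]), 'torque': array([-0.03585242, -0.06129277,  0.00581608]), 'opening': 0.5721018735197237}
row [ 0.19 -0.11 61.96] [-0.3996 -0.1941 -0.0033] dist 444.0 now [531.1 180.9 247.4]
row [  0.17   0.16 -83.04] [-0.3996 -0.1941 -0.0033] dist 444.0 now [531.1 180.9 247.4]
```

View pics/s4.png

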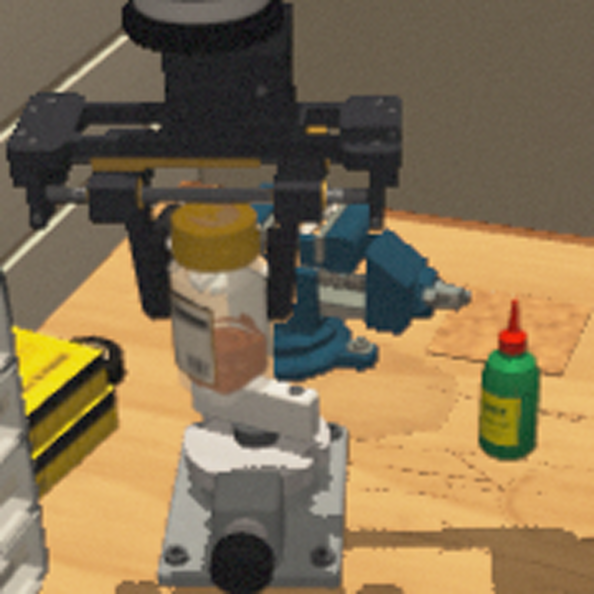

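Request:
carry_out([
  [[0,0,8,-0.03,-0.015,-0.002,-1],[0,0,16,-0.07,-0.034,-0.003,-1],[0,0,24,-0.11,-0.053,-0.003,-1],[0,0,32,-0.15,-0.073,-0.003,-1],[0,0,40,-0.19,-0.092,-0.003,-1],[0,0,48,-0.23,-0.112,-0.003,-1],[0,0,56,-0.27,-0.131,-0.003,-1],[0,0,60,-0.3,-0.146,-0.003,-1]],
])

```text
time_s: 8.55
eef_pos: [475.9, -150.8, 245.7]
eef_rot: [0.918, 0.396, -0.002, -0.001]
force: [0.7, 0.6, -0.0]
opening: 0.574
```

```bash
python3 - <<'E'
from h import *
s=env.sense();print(s["time_s"],s["opening"],s["qpos"])
plan((462,-258,220),np.radians(-75))
E
```

```text
8.55 0.5739379493306311 [-3.56389133e-01 -7.42248662e-02  1.95935308e+00 -5.18499301e-04
  1.26088733e+00  4.00579218e-01]
row [-0.18  0.18 31.64] [-0.0874  0.0637  0.0257] dist 111.0 now [ 475.9 -150.8  245.7]
```

Request:
carry_out([
  [[0,0,8,-0.025,0.02,0,-1],[0,0,16,-0.05,0.04,0,-1],[0,0,24,-0.075,0.056,0.01,-1],[0,0,31.6,-0.087,0.064,0.026,-1],[0,0,31.6,-0.087,0.064,0.026,-1],[0,0,31.6,-0.087,0.064,0.026,-1]],
])

```text
time_s: 9.15
eef_pos: [464.0, -255.3, 220.2]
eef_rot: [0.991, 0.134, -0.002, -0.002]
force: [-0.3, 0.1, -2.0]
opening: 0.578
```

```bash
python3 - <<'E'
from ov import *
s=env.sense();print(s["time_s"],s["opening"],s["eef_pos"],s["force"])
c=env.read_camera("side");w=env.read_camera("wrist");t=env.read_camera("top")
for cc in (c,w,t):
  for q in env.pinpoint(cc,"mat_top")[:1]: print(q["score"],atz(cc,q["point"],4))
  for q in env.pinpoint(cc,"jar_center")[:1]: print("jar",q["score"],q["point"],proj(cc,s["eef_pos"]+[0,0,4]))
cv2.imwrite("pics/s5.png",crop(c,260,60,160,160,3.5)); cv2.imwrite("pics/w5.png",w["img"])
plan((463,-258,51),np.radians(-75))
E
```

```text
9.15 0.577626458160845 [ 464.01457381 -255.3333382   220.20180588] [-0.30633328  0.09150707 -1.9930377 ]
0.73 [ 478.11874042 -251.42875775    4.        ]
jar 0.68 [339.4, 102.6] [342.25418415 100.95106597]
0.97 [ 478.09495464 -254.68811338    4.        ]
0.6 [ 477.00309202 -246.86731647    4.        ]
row [ 0.04 -0.04  0.42] [-0.0034  0.0011  0.1722] dist 172.0 now [ 465.8 -255.9  223.2]
```

View pics/s5.png

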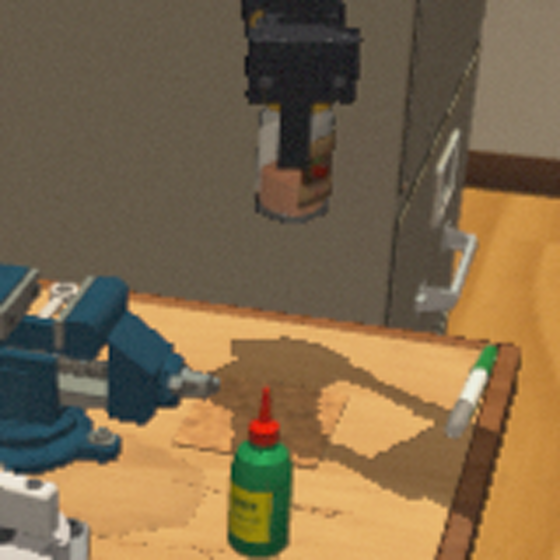

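View pics/w5.png

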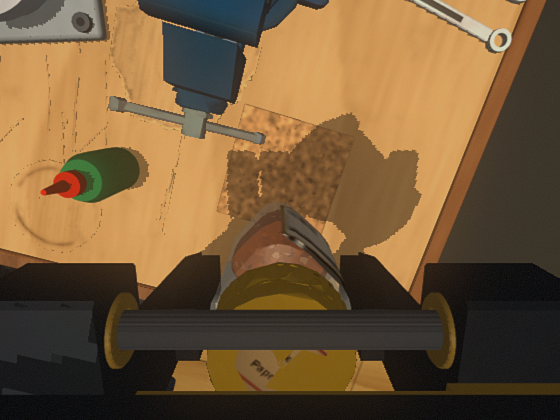

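Request:
carry_out([
  [[0,0,0,-0.002,0,0.04,-1],[0,0,0,-0.002,0,0.08,-1],[0,0,0,-0.002,0,0.12,-1],[0,0,0,-0.002,0,0.145,-1],[0,0,0,-0.002,0,0.16,-1],[0,0,0,-0.002,0,0.167,-1],[0,0,0,-0.002,0,0.167,-1]],
])

```text
time_s: 10.3
eef_pos: [463.6, -256.8, 55.6]
eef_rot: [0.991, 0.134, -0.0, -0.0]
force: [-0.6, -0.1, -0.3]
opening: 0.576
```

Request:
carry_out([
  [[0,0,0,0,0,0.001,-1],[0,0,0,0,0,0.002,-1],[0,0,0,0,0,0.002,-1]],
])

```text
time_s: 10.6
eef_pos: [464.3, -257.3, 54.9]
eef_rot: [0.991, 0.134, 0.001, 0.001]
force: [1.3, 0.0, -1.9]
opening: 0.578
```

Request:
carry_out([
  [[0,0,0,0,0,0.001,-1],[0,0,0,0,0,0.002,-1],[0,0,0,0,0,0.003,-1],[0,0,0,0,0,0.003,-1]],
])

```text
time_s: 11.0
eef_pos: [463.3, -256.7, 50.5]
eef_rot: [0.991, 0.134, -0.0, -0.0]
force: [0.5, -0.4, -0.9]
opening: 0.575
```

Request:
carry_out([
  [[0,0,0,0,0,0.0005,-1],[0,0,0,0,0,0.001,-1],[0,0,0,0,0,0.001,-1]],
])

```text
time_s: 11.3
eef_pos: [463.7, -256.7, 50.2]
eef_rot: [0.991, 0.134, 0.0, -0.0]
force: [-1.0, 1.7, 4.3]
opening: 0.574
```

Contact (4 N up). Release, keeping the pose.

Request:
carry_out([
  [[0,0,0,0,0,0,-0.3],[0,0,0,0,0,0,0.3],[0,0,0,0,0,0,0.7],[0,0,0,0,0,0,1],[0,0,0,0,0,0,1],[0,0,0,0,0,0,1],[0,0,0,0,0,0,1],[0,0,0,0,0,0,1]],
])

```text
time_s: 12.1
eef_pos: [463.5, -256.8, 49.6]
eef_rot: [0.991, 0.134, -0.0, -0.0]
force: [0.3, 0.4, -0.0]
opening: 0.998
```

```bash
python3 - <<'E'
from ov import *
s=env.sense();print(s["time_s"],s["opening"],s["eef_pos"],s["force"])
c=env.read_camera("side");w=env.read_camera("wrist")
cv2.imwrite("pics/s6.png",crop(c,260,80,160,150,3.5)); cv2.imwrite("pics/w6.png",w["img"])
E
```

```text
12.1 0.9979353309186075 [ 463.47663984 -256.78454808   49.64321638] [ 0.29679058  0.44124896 -0.01574132]
```

View pics/s6.png

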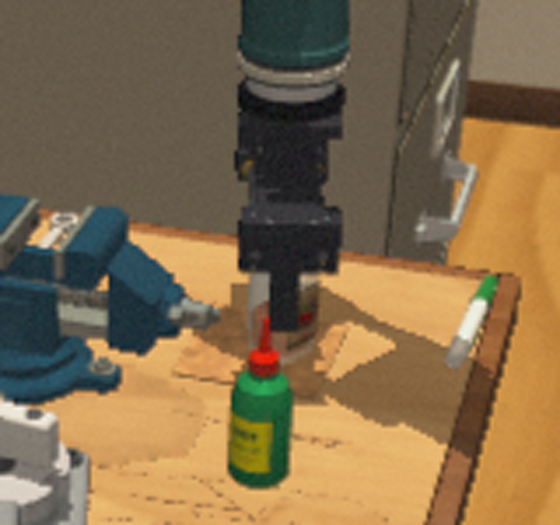

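View pics/w6.png

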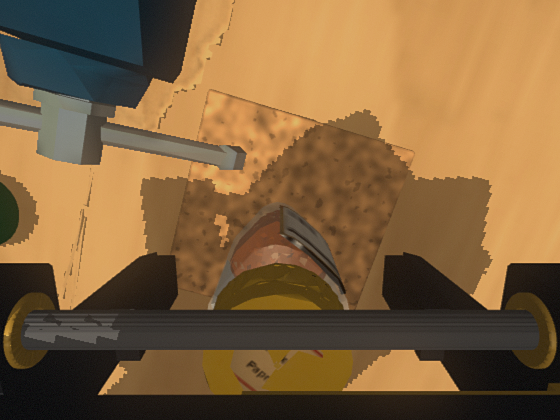

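Request:
carry_out([
  [[0,0,0,0,0,-0.03,1],[0,0,0,0,0,-0.07,1],[0,0,0,0,0,-0.11,1],[0,0,0,0,0,-0.15,1],[0,0,0,0,0,-0.19,1],[0,0,0,0,0,-0.2,1],[0,0,0,0,0,-0.2,1]],
])

```text
time_s: 12.9
eef_pos: [464.7, -257.5, 252.1]
eef_rot: [0.991, 0.134, 0.002, 0.002]
force: [0.9, 0.6, 0.6]
opening: 1.002
```

```bash
python3 - <<'E'
from ov import *
s=env.sense();print(s["time_s"],s["opening"],s["eef_pos"],s["force"])
c=env.read_camera("side");w=env.read_camera("wrist");t=env.read_camera("top")
for cc in (c,w,t):
  for l,z in (("mat_top",4),("jar_center",54)):
    for q in env.pinpoint(cc,l)[:1]: print(l,q["score"],atz(cc,q["point"],z))
cv2.imwrite("pics/s7.png",crop(c,260,80,160,150,3.5)); cv2.imwrite("pics/w7.png",w["img"])
plan((540,60,210),np.radians(17))
E
```

```text
12.9 1.0018765508843968 [ 464.7169574  -257.5156155   252.09147867] [0.89056679 0.60926547 0.56371552]
mat_top 0.7 [ 468.58329155 -252.76719198    4.        ]
jar_center 0.66 [ 472.04470162 -261.52536337   54.        ]
mat_top 0.69 [ 476.67598272 -256.74261061    4.        ]
mat_top 0.97 [ 470.95087872 -251.38442165    4.        ]
jar_center 0.58 [ 467.43090444 -250.75768907   54.        ]
row [-1.000e-02  1.400e-01  8.835e+01] [ 0.1581 -0.2848  0.0387] dist 328.0 now [ 463.  -256.5  248.5]
```

View pics/s7.png

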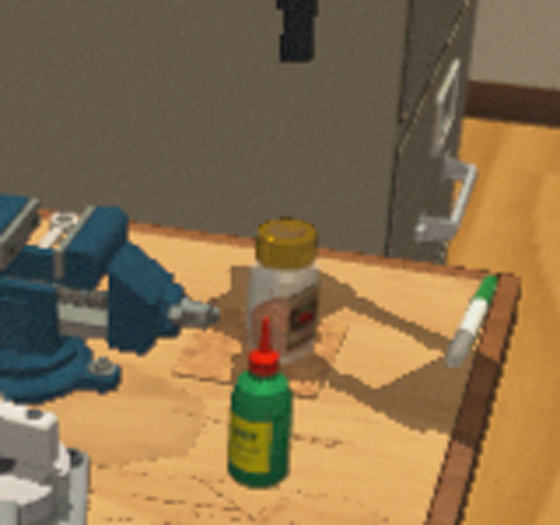

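View pics/w7.png

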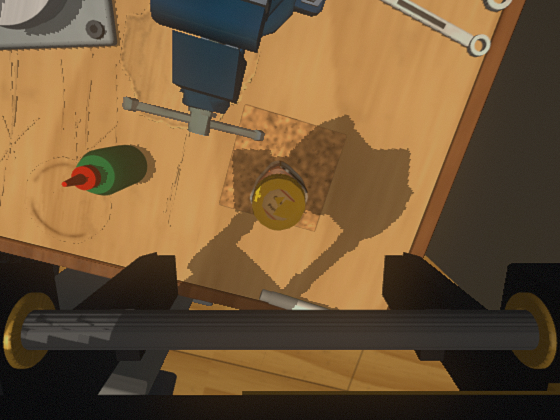

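```bash
python3 - <<'E'
from ov import *
plan((556,108,190),np.radians(-60))
plan((556,108,190),np.radians(17.2))
E
```

```text
row [ -0.1    0.07 -14.65] [ 0.1863 -0.3268  0.0587] dist 381.0 now [ 463.  -256.5  248.5]
row [-1.000e-02  1.400e-01  8.815e+01] [ 0.1863 -0.3268  0.0587] dist 381.0 now [ 463.  -256.5  248.5]
```

Rotation must be about −92° (other half‑turn).

Request:
carry_out([
  [[0,0,-8,0.02,-0.035,0,1],[0,0,-16,0.04,-0.07,0,1],[0,0,-24,0.06,-0.105,0,1],[0,0,-32,0.08,-0.14,0,1],[0,0,-40,0.1,-0.175,0,1],[0,0,-48,0.12,-0.21,0.01,1],[0,0,-56,0.14,-0.246,0.02,1],[0,0,-64,0.16,-0.281,0.03,1]],
])

```text
time_s: 14.15
eef_pos: [543.6, 58.3, 219.3]
eef_rot: [0.768, 0.641, 0.0, 0.0]
force: [0.3, -0.2, 0.0]
opening: 1.001
```

```bash
python3 - <<'E'
from ov import *
plan((556,108,190),np.radians(17.2))
E
```

```text
row [ 2.000e-02  0.000e+00 -2.751e+01] [0.0511 0.0033 0.0293] dist 59.0 now [543.6  58.3 219.3]
```

Request:
carry_out([
  [[0,0,-8,0.025,0.002,0.01,1],[0,0,-16,0.051,0.003,0.029,1],[0,0,-24,0.051,0.003,0.029,1],[0,0,-27.5,0.051,0.003,0.029,1],[0,0,-27.5,0.051,0.003,0.029,1],[0,0,-27.5,0.051,0.003,0.029,1]],
])

```text
time_s: 14.75
eef_pos: [555.7, 106.1, 190.5]
eef_rot: [0.597, 0.803, -0.0, -0.0]
force: [0.6, 0.6, 1.3]
opening: 1.004
```

```bash
python3 - <<'E'
from fit import *
np.set_printoptions(precision=2,suppress=True)
w=env.read_camera("wrist");cv2.imwrite("pics/w8.png",w["img"])
for l,z in (("knob_grip",44),("bar_grip",82),("index_head",0)):
    for q in env.pinpoint(w,l)[:2]: print(l,q["score"],q["point"],atz(w,q["point"],z))
for r in env.regions_of(w,"lock_knob")[:2]: print(r["score"],r["rect"])
s=env.sense();print(s["time_s"],s["eef_pos"],s["eef_rot"],proj(w,s["eef_pos"]),proj(w,(547.5,138.7,64)))
E
```

```text
knob_grip 0.9 [281.7, 155.7] [547.74 140.67  44.  ]
index_head 0.71 [284.2, 284.4] [588.26  16.1    0.  ]
0.76 [258.0, 140.6, 308.4, 190.6]
15.0 [555.8  105.88 190.85] [0.6 0.8 0.  0. ] [277.71 274.84] [280.74 160.95]
```

View pics/w8.png

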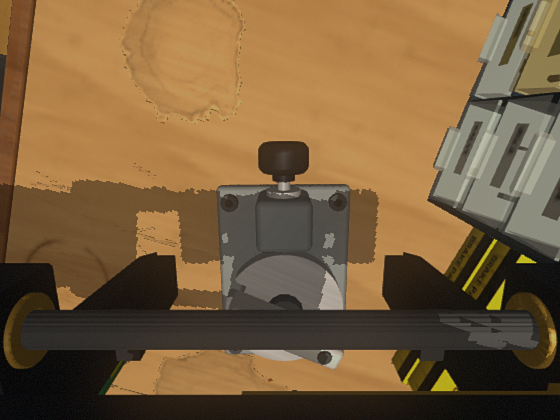

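```bash
python3 - <<'E'
from fit import *
np.set_printoptions(precision=2,suppress=True)
plan((548.2,140,26),-1.27+np.pi/2)
w=env.read_camera("wrist")
im=crop(w,200,110,170,260,2.3)
p=[586,16.5,-1.27]
for (O) in [(586,16.5)]:
    head(w,im,O,-1.27,1.165,8.5,(2.3,200,110))
cv2.imwrite("pics/w8o.png",im)
E
```

```text
row [ 0.01 -0.   -0.44] [0.03 0.   0.16] dist 169.0 now [555.8 105.9 190.9]
```

View pics/w8o.png

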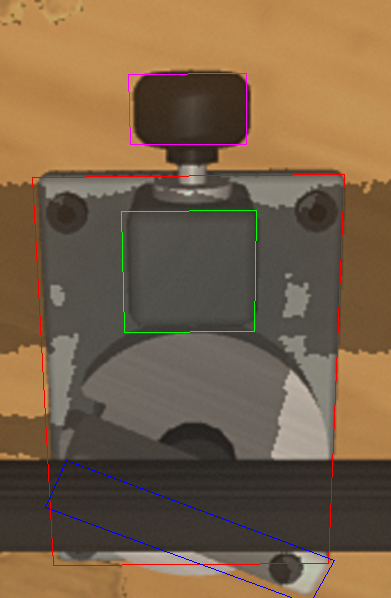

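```bash
python3 - <<'E'
from fit import *
np.set_printoptions(precision=4,suppress=True)
plan((549,140.6,26),-1.27+np.pi/2)
E
```

```text
row [ 0.02  0.   -0.43] [0.0352 0.0035 0.1649] dist 169.0 now [555.8 105.9 190.9]
```

Request:
carry_out([
  [[0,0,-0.4,0.035,0.0035,0.02,1],[0,0,-0.4,0.035,0.0035,0.06,1],[0,0,-0.4,0.035,0.0035,0.1,1],[0,0,-0.4,0.035,0.0035,0.14,1],[0,0,-0.4,0.035,0.0035,0.165,1],[0,0,-0.4,0.035,0.0035,0.165,1],[0,0,-0.4,0.035,0.0035,0.165,1]],
])

```text
time_s: 15.75
eef_pos: [549.0, 140.6, 25.9]
eef_rot: [0.593, 0.805, -0.0, -0.0]
force: [0.0, 0.3, 0.5]
opening: 0.996
```

Request:
carry_out([
  [[0,0,0,0,0,0,-1],[0,0,0,0,0,0,-1],[0,0,0,0,0,0,-1],[0,0,0,0,0,0,-1],[0,0,0,0,0,0,-1],[0,0,0,0,0,0,-1],[0,0,0,0,0,0,-1],[0,0,0,0,0,0,-1]],
], force=30)

```text
time_s: 16.55
eef_pos: [548.3, 140.5, 25.7]
eef_rot: [0.593, 0.805, -0.001, -0.0]
force: [-2.5, -0.9, 3.9]
opening: 0.438
```

```bash
python3 - <<'E'
from fit import *
s=env.sense();print(s["time_s"],s["eef_pos"],s["force"],s["torque"],s["opening"])
w=env.read_camera("side");cv2.imwrite("pics/s9.png",crop(w,180,110,170,170,3.4))
w=env.read_camera("wrist");cv2.imwrite("pics/w9.png",w["img"])
E
```

```text
16.55 [548.32961275 140.46161394  25.72876601] [-2.52514184 -0.9249361   3.92410101] [-0.27060514  0.41666303  0.01279109] 0.43750120311525575
```

View pics/s9.png

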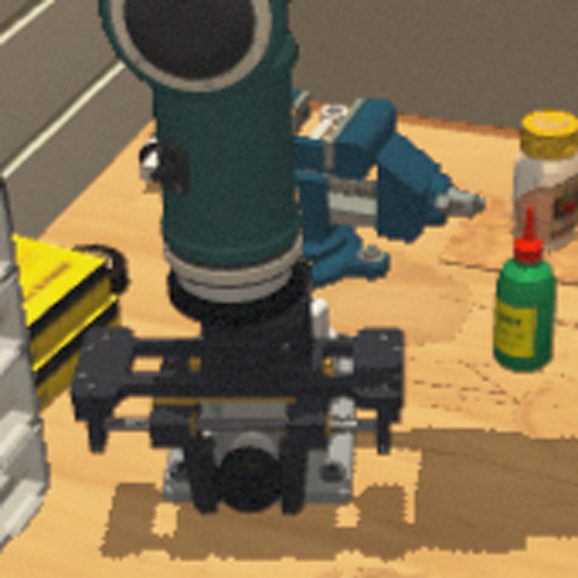

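View pics/w9.png

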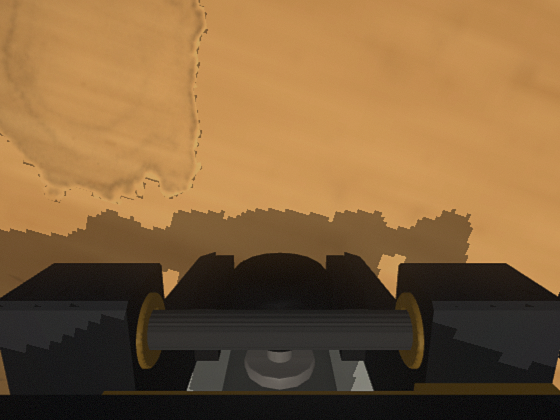

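Request:
carry_out([
  [[0,0,0,0.003,0,0,-1],[0,0,0,0.006,0,0,-1],[0,0,0,0.009,0,0,-1],[0,0,0,0.012,0,0,-1],[0,0,0,0.015,0,0,-1],[0,0,0,0.017,0,0,-1],[0,0,0,0.018,0,0,-1],[0,0,0,0.018,0,0,-1]],
], force=40)

```text
time_s: 17.45
eef_pos: [543.4, 156.4, 25.7]
eef_rot: [0.593, 0.806, -0.001, 0.001]
force: [-2.4, -8.6, 5.7]
opening: 0.438
```

```bash
python3 - <<'E'
from fit import *
s=env.sense();print(s["time_s"],s["eef_pos"],s["force"],s["torque"],s["opening"])
w=env.read_camera("wrist");cv2.imwrite("pics/w10.png",w["img"])
E
```

```text
17.45 [543.43129788 156.40633128  25.72429667] [-2.43007418 -8.56994819  5.72929677] [-1.19833705  0.28902191 -0.01891725] 0.4382976818568445
```

View pics/w10.png

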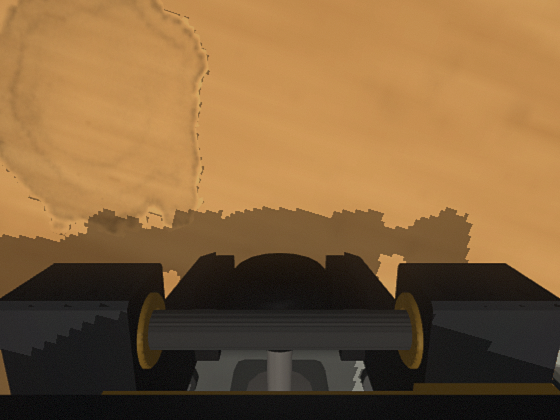

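Request:
carry_out([
  [[0,0,0,0,0,0,-1],[0,0,0,0,0,0,-1],[0,0,0,0,0,0,0],[0,0,0,0,0,0,0.6],[0,0,0,0,0,0,0.6],[0,0,0,0,0,0,0.6],[0,0,0,0,0,0,0.6]],
])

```text
time_s: 18.2
eef_pos: [543.7, 158.1, 25.6]
eef_rot: [0.593, 0.805, 0.0, 0.0]
force: [0.6, -0.3, 0.5]
opening: 0.796
```

```bash
python3 - <<'E'
from fit import *
s=env.sense();print(s["time_s"],s["eef_pos"],s["force"],s["torque"],s["opening"])
w=env.read_camera("wrist");cv2.imwrite("pics/w11.png",w["img"])
E
```

```text
18.2 [543.7409036 158.0987263  25.6490038] [ 0.64869748 -0.30697336  0.54431736] [-0.05666532 -0.11563727  0.00804765] 0.7964991775014936
```

View pics/w11.png

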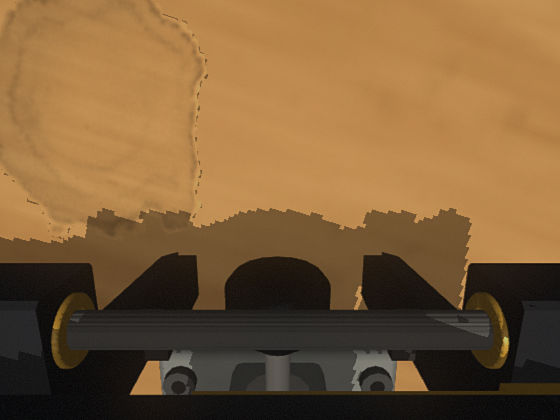

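Request:
carry_out([
  [[0,0,0,0,0,-0.03,0.6],[0,0,0,0,0,-0.07,0.6],[0,0,0,0,0,-0.11,0.6],[0,0,0,0,0,-0.15,0.6],[0,0,0,0,0,-0.17,0.6],[0,0,0,0,0,-0.17,0.6]],
])

```text
time_s: 18.85
eef_pos: [546.4, 158.6, 200.2]
eef_rot: [0.593, 0.805, 0.003, 0.003]
force: [0.7, -1.1, -0.3]
opening: 0.798
```

```bash
python3 - <<'E'
from fit import *
s=env.sense();print(s["time_s"],s["eef_pos"],s["qpos"])
w=env.read_camera("wrist");cv2.imwrite("pics/w12.png",w["img"])
t=env.read_camera("side");cv2.imwrite("pics/s12.png",crop(t,180,110,170,170,3.4))
plan((587,18,180),1.464)
E
```

```text
18.85 [546.36685231 158.61646831 200.19953841] [ 2.38700366e-01  8.68134502e-02  1.88327710e+00  1.15462726e-04
  1.16306800e+00 -6.25625302e-02]
row [ 1.000e-02  1.000e-02 -6.662e+01] [-1.465e-01  1.000e-04  1.540e-02] dist 147.0 now [543.4 157.9 195.4]
```

View pics/s12.png

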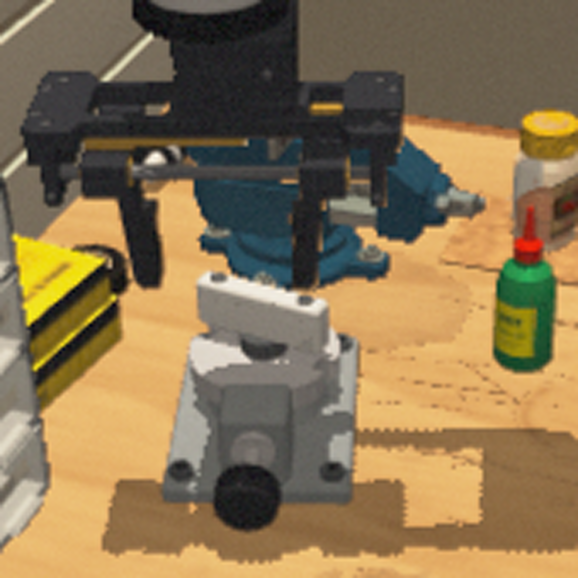

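View pics/w12.png

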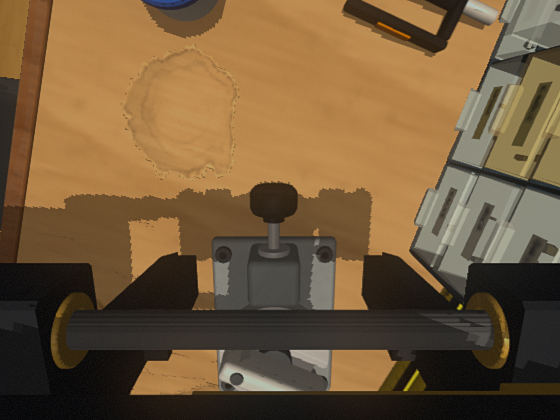

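Request:
carry_out([
  [[0,0,-8,-0.03,0,0,0],[0,0,-16,-0.06,0,0,0],[0,0,-24,-0.09,0,0,0],[0,0,-32,-0.12,0,0,0],[0,0,-40,-0.14,0,0,0],[0,0,-48,-0.146,0,0,0],[0,0,-56,-0.146,0,0.005,0],[0,0,-64,-0.146,0,0.01,0]],
])

```text
time_s: 19.75
eef_pos: [585.3, 17.9, 182.3]
eef_rot: [0.074, 0.997, -0.0, -0.002]
force: [0.3, 0.7, -0.7]
opening: 0.502
```

```bash
python3 - <<'E'
from fit import *
s=env.sense();print(s["time_s"],s["eef_pos"],s["qpos"])
w=env.read_camera("wrist");cv2.imwrite("pics/w13.png",w["img"])
plan((587,18,180),1.464)
for l,z in (("bar_grip",82),):
    for q in env.pinpoint(w,l)[:2]: print(l,q["score"],q["point"],atz(w,q["point"],z))
E
```

```text
19.75 [585.3096471   17.88827576 182.3128326 ] [-1.20214105e-02  1.41295015e-01  1.85718791e+00  7.43159159e-05
  1.14801947e+00 -1.43501502e+00]
row [-0.04 -0.38 -2.04] [-0.0024  0.0003  0.0012] dist 3.0 now [584.6  18.  181.2]
bar_grip 0.72 [279.8, 216.1] [586.60480383  17.76576632  82.        ]
```

View pics/w13.png

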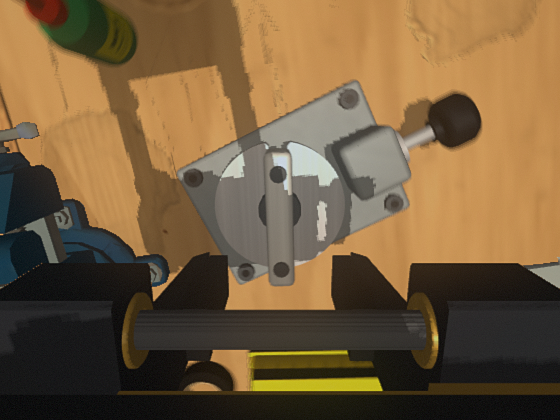

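Request:
carry_out([
  [[0,0,-1.8,-0.0024,0,0.03,0],[0,0,-1.8,-0.0024,0,0.06,0],[0,0,-1.8,-0.0024,0,0.09,0],[0,0,-1.8,-0.0024,0,0.113,0],[0,0,-1.8,-0.0024,0,0.113,0],[0,0,-1.8,-0.0024,0,0.113,0]],
])

```text
time_s: 20.45
eef_pos: [588.2, 18.2, 71.6]
eef_rot: [0.061, 0.998, -0.0, -0.001]
force: [0.4, -0.1, 0.1]
opening: 0.501
```

Request:
carry_out([
  [[0,0,0,0,0,0,-1],[0,0,0,0,0,0,-1],[0,0,0,0,0,0,-1],[0,0,0,0,0,0,-1],[0,0,0,0,0,0,-1],[0,0,0,0,0,0,-1]],
], force=20)

```text
time_s: 21.05
eef_pos: [590.2, 17.0, 74.1]
eef_rot: [0.06, 0.998, -0.001, 0.001]
force: [-1.4, -5.3, 5.5]
opening: 0.205
```

```bash
python3 - <<'E'
from fit import *
s=env.sense();print(s["time_s"],s["eef_pos"],s["force"],s["torque"],s["opening"])
m=R.from_quat(s["eef_rot"]).as_matrix();print("jaw",np.arctan2(m[1,1],m[0,1]))
w=env.read_camera("wrist");cv2.imwrite("pics/w14.png",w["img"])
E
```

```text
21.05 [590.20598569  17.04648316  74.08055911] [-1.44512417 -5.30697696  5.52484067] [-0.81754004  0.01582861 -0.01876984] 0.20543246534014176
jaw 1.4497521508290674
```

View pics/w14.png

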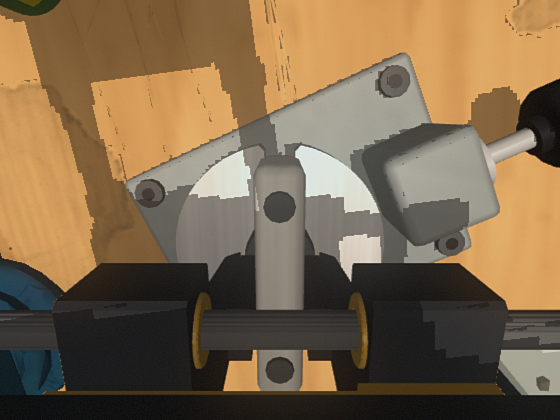

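Request:
carry_out([
  [[0,0,7,0,0,0,-1],[0,0,15,0,0,0,-1],[0,0,23,0,0,0,-1],[0,0,31,0,0,0,-1],[0,0,39,0,0,0,-1],[0,0,47,0,0,0,-1],[0,0,55,0,0,0,-1],[0,0,61,0,0,0,-1]],
])

```text
time_s: 21.9
eef_pos: [587.8, 14.0, 74.0]
eef_rot: [0.56, 0.828, -0.004, 0.0]
force: [-9.4, -15.7, 12.9]
opening: 0.201
```

Request:
carry_out([
  [[0,0,3,0,0,0,-1],[0,0,4.8,0,0,0,-1],[0,0,4.8,0,0,0,-1],[0,0,4.8,0,0,0,-1]],
])

```text
time_s: 22.3
eef_pos: [587.5, 13.9, 74.0]
eef_rot: [0.593, 0.805, -0.004, 0.0]
force: [-9.0, -16.6, 13.3]
opening: 0.202
```

```bash
python3 - <<'E'
from fit import *
s=env.sense();print(s["time_s"],s["eef_pos"],s["force"],s["torque"],s["opening"])
m=R.from_quat(s["eef_rot"]).as_matrix();print("jaw",np.arctan2(m[1,1],m[0,1]), "target",np.pi/2-1.27)
w=env.read_camera("wrist");cv2.imwrite("pics/w15.png",w["img"])
E
```

```text
22.3 [587.51523955  13.89176101  74.03342086] [ -9.02278371 -16.57336085  13.29449782] [-2.50458662  1.28115017  0.01141039] 0.20169441573765656
jaw 0.3020706149121431 target 0.30079632679489654
```

View pics/w15.png

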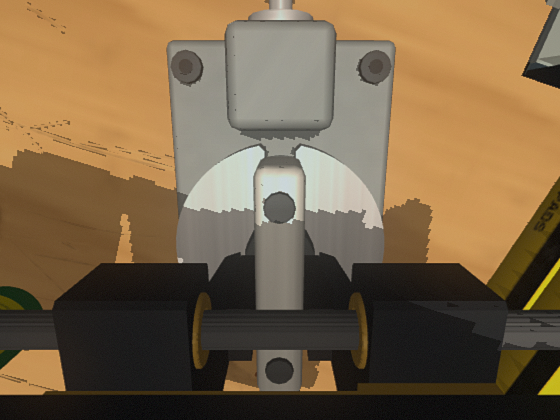

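Request:
carry_out([
  [[0,0,0,0,0,0,-0.3],[0,0,0,0,0,0,0],[0,0,0,0,0,0,0],[0,0,0,0,0,0,0],[0,0,0,0,0,0,0]],
])

```text
time_s: 22.85
eef_pos: [589.2, 18.5, 72.5]
eef_rot: [0.593, 0.805, 0.0, -0.0]
force: [0.2, 0.2, -0.1]
opening: 0.497
```

Request:
carry_out([
  [[0,0,0,0,0,-0.02,0],[0,0,0,0,0,-0.06,0],[0,0,0,0,0,-0.1,0],[0,0,0,0.02,0,-0.12,0],[0,0,0,0.06,0,-0.12,0],[0,0,0,0.09,0,-0.12,0.6],[0,0,0,0.09,0,-0.12,0.6],[0,0,0,0.09,0,-0.12,0.6]],
])

```text
time_s: 23.65
eef_pos: [562.5, 104.5, 192.6]
eef_rot: [0.592, 0.806, -0.0, 0.0]
force: [-0.1, -0.4, -0.9]
opening: 0.747
```

```bash
python3 - <<'E'
from fit import *
s=env.sense();print(s["time_s"],s["eef_pos"],s["force"],s["torque"],s["opening"])
w=env.read_camera("wrist");cv2.imwrite("pics/w16.png",w["img"])
t=env.read_camera("top");cv2.imwrite("pics/t16.png",crop(t,210,150,130,100,5))
for q in env.pinpoint(w,"knob_grip")[:2]: print(q["score"],q["point"],atz(w,q["point"],44))
u=np.array([-np.cos(-1.27),-np.sin(-1.27)]);print("model",np.array([587,18])+145*u)
E
```

```text
23.65 [562.46263842 104.49591654 192.63937646] [-0.1152083  -0.41006109 -0.91079628] [-0.04802002 -0.10179377 -0.02683141] 0.7474260260759622
0.78 [278.0, 132.1] [545.98836868 155.23438494  44.        ]
0.58 [274.6, 281.2] [580.69796563  34.02058339  44.        ]
model [544.03927343 156.48962406]
```

View pics/w16.png

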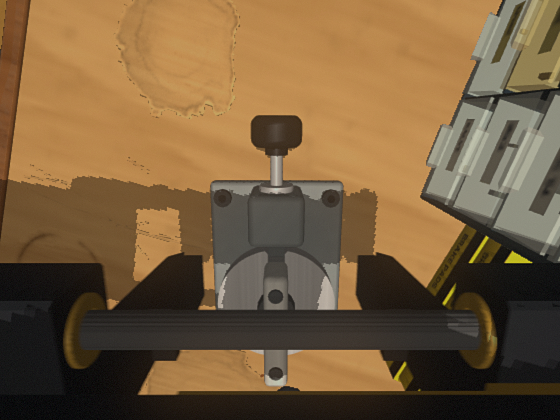

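View pics/t16.png

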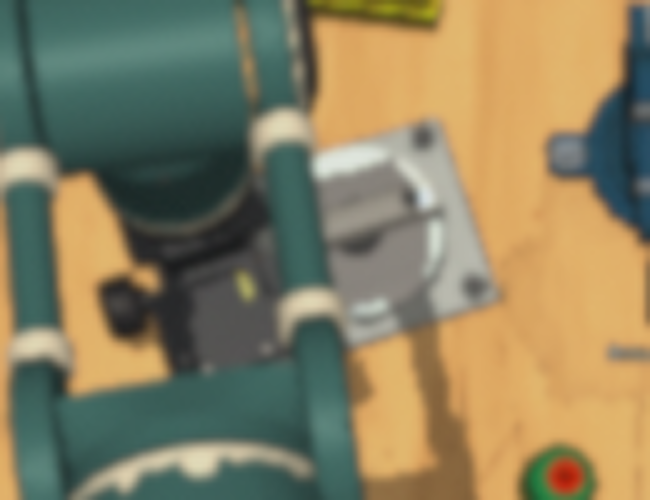

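```bash
python3 - <<'E'
from fit import *
np.set_printoptions(precision=4,suppress=True)
plan((544,157,26),-1.27+np.pi/2)
E
```

```text
row [-0.02  0.02 -0.02] [ 0.057  -0.002   0.1664] dist 176.0 now [562.8 103.2 192.4]
```

Request:
carry_out([
  [[0,0,0,0.04,-0.002,0,0.6],[0,0,0,0.057,-0.002,0.03,0.6],[0,0,0,0.057,-0.002,0.07,0.6],[0,0,0,0.057,-0.002,0.11,0.6],[0,0,0,0.057,-0.002,0.15,0.6],[0,0,0,0.057,-0.002,0.166,0.6],[0,0,0,0.057,-0.002,0.166,0.6],[0,0,0,0.057,-0.002,0.166,0.6]],
])

```text
time_s: 24.6
eef_pos: [544.3, 157.1, 26.8]
eef_rot: [0.594, 0.805, -0.0, -0.0]
force: [0.6, 0.8, 0.3]
opening: 0.804
```

Request:
carry_out([
  [[0,0,0,0,0,0,-1],[0,0,0,0,0,0,-1],[0,0,0,0,0,0,-1],[0,0,0,0,0,0,-1],[0,0,0,0,0,0,-1],[0,0,0,0,0,0,-1]],
], force=40)

```text
time_s: 25.2
eef_pos: [543.1, 157.6, 27.4]
eef_rot: [0.593, 0.805, -0.001, -0.0]
force: [-3.7, -2.4, 5.1]
opening: 0.438
```

Request:
carry_out([
  [[0,0,0,-0.004,0,0,-1],[0,0,0,-0.008,0,0,-1],[0,0,0,-0.012,0,0,-1],[0,0,0,-0.015,0,0,-1],[0,0,0,-0.018,0,0,-1],[0,0,0,-0.021,0,0,-1],[0,0,0,-0.024,0,0,-1],[0,0,0,-0.025,0,0,-1]],
])

```text
time_s: 26.0
eef_pos: [550.4, 133.6, 27.4]
eef_rot: [0.593, 0.805, -0.001, -0.001]
force: [-4.4, 1.5, 5.9]
opening: 0.44
```

```bash
python3 - <<'E'
from fit import *
s=env.sense();print(s["time_s"],s["eef_pos"],s["force"],s["torque"],s["opening"])
w=env.read_camera("wrist");cv2.imwrite("pics/w17.png",w["img"])
E
```

```text
26.0 [550.44650503 133.60545028  27.43865753] [-4.40861752  1.46525962  5.88175861] [0.20553104 0.64378938 0.08902798] 0.44003834019960936
```

View pics/w17.png

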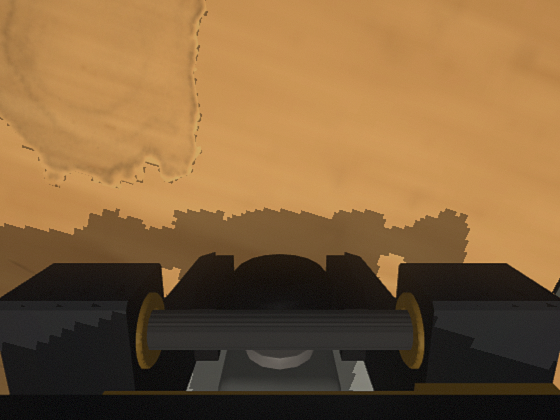

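Request:
carry_out([
  [[0,0,0,-0.001,0,0,-1],[0,0,0,-0.002,0,0,-1],[0,0,0,-0.002,0,0,-1]],
])

```text
time_s: 26.35
eef_pos: [550.5, 133.6, 27.5]
eef_rot: [0.593, 0.805, 0.0, -0.002]
force: [-6.2, 6.2, 6.2]
opening: 0.441
```

Request:
carry_out([
  [[0,0,0,0.002,0,0,-0.5],[0,0,0,0.002,0,0,0.6],[0,0,0,0.002,0,0,0.6],[0,0,0,0.002,0,0,0.6],[0,0,0,0.002,0,0,0.6],[0,0,0,0.002,0,0,0.6]],
])

```text
time_s: 26.95
eef_pos: [551.2, 133.9, 26.6]
eef_rot: [0.593, 0.805, 0.0, -0.0]
force: [0.1, -0.2, 0.6]
opening: 0.802
```

Request:
carry_out([
  [[0,0,0,0,0,-0.04,0.6],[0,0,0,0,0,-0.08,0.6],[0,0,0,0,0,-0.12,0.6],[0,0,0,-0.01,0,-0.16,0.6],[0,0,0,-0.03,0,-0.18,0.6],[0,0,0,-0.03,0,-0.18,0.6],[0,0,0,-0.03,0,-0.18,0.6]],
])

```text
time_s: 27.65
eef_pos: [560.1, 105.2, 206.6]
eef_rot: [0.593, 0.805, 0.0, -0.0]
force: [-1.2, 0.3, -0.4]
opening: 0.798
```

```bash
python3 - <<'E'
from fit import *
s=env.sense();print(s["time_s"],s["eef_pos"],s["force"],s["torque"],s["opening"])
w=env.read_camera("wrist");cv2.imwrite("pics/w18.png",w["img"])
t=env.read_camera("side");cv2.imwrite("pics/s18.png",crop(t,180,110,190,170,3.4))
for q in env.pinpoint(w,"knob_grip")[:1]:
  k=atz(w,q["point"],44);print(q["score"],q["point"],k,np.hypot(*(k[:2]-[587,18])))
for l,z in (("bottle_center",60),("jar_center",54),("mat_top",4),("tub_center",31)):
  for q in env.pinpoint(t,l)[:1]: print(l,atz(t,q["point"],z))
E
```

```text
27.65 [560.06860488 105.23874876 206.58355189] [-1.16420829  0.25105396 -0.36106024] [ 0.01660441 -0.10822054 -0.02579344] 0.7976592160347099
0.72 [279.1, 163.8] [552.3530818  131.26506417  44.        ] 118.4456993855708
bottle_center [429.87984687 -87.32119133  60.        ]
jar_center [ 462.49010683 -247.53275281   54.        ]
mat_top [ 475.06114484 -256.77020792    4.        ]
tub_center [422.78535496 297.43936701  31.        ]
```

View pics/w18.png

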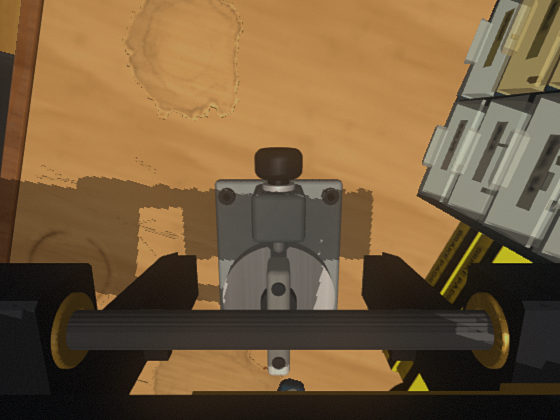

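View pics/s18.png

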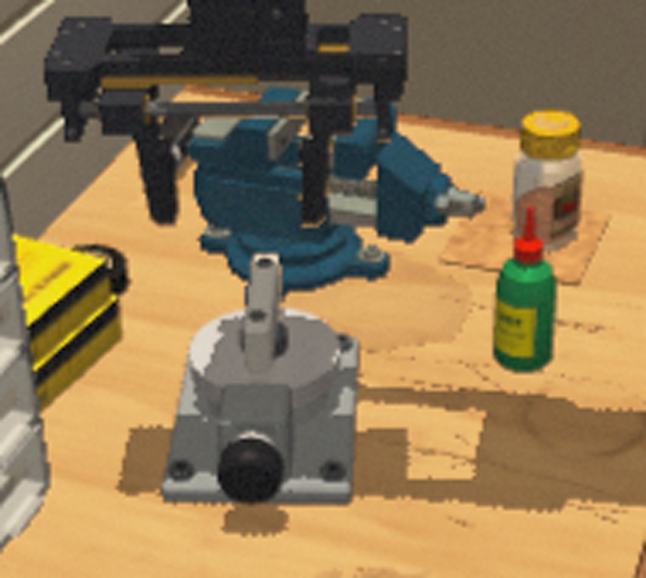

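```bash
python3 -c "
from workcell import env
print(env.job_done())"
```

```text
the job is handed in; nothing more can be done
None
```

The job was handed in at about 27.7 s of the 72 s allowed. No verdict is reported, so the outcome rests on my own checks below.

**What I did:**
- I moved the jar onto the cork mat.
- I pulled the lock knob about 17 mm to its detent. It stayed out after I let go.
- I turned the dial by its bar about 66° clockwise to the slot at 0.
- I pushed the knob back in about 25 mm until it met a hard stop, then released it and lifted the gripper clear.

**Last checks:**
- **Knob:** the last picture puts it about 118 mm from the dial's axis. Fully home is 120 mm, so this agrees to within measuring error.
- **Dial:** the bar lines up with the housing and the pin, and the pin went in without resistance.
- **Jar:** it stands upright on the mat. The camera estimates put it about 5–16 mm from the mat's centre, against the 35 mm allowed.
- **Bystanders:** the bottle and tub show no shift beyond detection scatter (under 10 mm). I did not measure the pedal again, but the arm never came near it.
- **Contact:** the gripper was touching nothing at the end.

**What disagreed:**
- The gripper opening read about 51 mm on the 45 mm jar.
- The side forces rose to about 19 N while turning the dial, because I gripped the bar slightly off its axis. They dropped to zero when I let go.

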